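# Hold an oven-lamp glass up to the inspection light

## Task

One washed oven-lamp glass, the upright rectangular one taller than it is wide, stands in the wooden rack and has to be checked for cracks. Take it by its frosted side edges only, never touching its clear pane with the gripper, draw it up out of its slot, and hold it upright in the light path of the bench magnifier: about midway between lamp and magnifier, centred in the beam and square to it. Finish while still holding it there, quite still, with the glass touching nothing but the gripper; do not bump the magnifier stand, and leave everything else where it is.

Things in the scene. Friction and masses are not known exactly. Their poses are not given: they have to be found in the camera images.
- lamp_glass: The oven-lamp glass to check: 60 mm wide (its y), 78 mm tall (its z), edges 12 mm thick (its x), about 150 g. A frosted border 6 mm wide runs all round; the frosted side edges are the two narrow faces at y = -30 and +30 mm, 12 by 78 mm, free to grip above the rack's rails. Origin: centre of its underside, z up as it stands. Same front and back: it may face either way.
- glass_mid (a point): The middle of the lamp glass, 39 mm above its underside; axes as the glass.
- clear_pane: The clear pane of the lamp glass, fixed in the frosted border: 48 mm wide (y), 66 mm tall (z), 14 mm thick (x), so that it stands 1 mm proud of the border on both broad faces. Not to be touched by the gripper. Origin: its centre, the same point as glass_mid.
- rack: Fixed wooden rack, 190 mm long (its x), 70 mm wide (y). On a 12 mm base board stand two slotted rails, 10 mm wide, top at 34 mm, at y = -16 and +16 mm. Slots 18 mm wide at x = -67.5, -22.5, 22.5, 67.5 mm; pieces stand in them on the base board, broad faces towards the rack's x, in any order, one slot empty. Origin: centre of its underside.
- stand: Fixed bench magnifier: base 85 mm (x) by 250 mm (y), 18 mm high, two bent necks with an LED lamp (at +y) and a round magnifier (at -y) facing each other. The light path runs along its y axis 150 mm above the table. Gap open above and on both x sides. Magnifier rim 106 mm across, top at 203 mm; lamp 62 mm across, top at 181 mm. Seen from above all lies within 170 mm of the origin, under its centre.
- beam_mid (a point): The point on the light path midway between lamp and magnifier, 150 mm above the table over the stand's origin; axes as the stand (y along the light path, towards the lamp).
- lamp_face (a point): Centre of the lamp's front face, 84 mm from beam_mid along the stand's +y.
- magnifier_face (a point): Centre of the magnifier's face towards the lamp, 86 mm from beam_mid along the stand's -y.
- hood_diffuser: Bystander in the rack: frosted ribbed glass wider than tall, 92 mm wide (y), 50 mm tall, 12 mm thick. Origin: centre of its underside.
- timer_window: Bystander in the rack: small square clear window, 44 mm by 44 mm, 12 mm thick. Origin: centre of its underside.
- burner_cap: Bystander: round dark burner cap, 54 mm across, 19 mm high, lying between rack and stand. Origin: centre of its underside.
- screwdriver: Bystander: screwdriver with a black handle lying beyond the rack, about 0.2 m long; origin: about its middle.
- spanner: Bystander: spanner lying flat to the right of the rack, about 0.2 m long; origin: about its middle.
- spray_can: Bystander: spray can, 54 mm across, 170 mm tall, at the back. Origin: centre of its underside.
- jet_jar: Bystander: glass jar with steel lid, 60 mm across, 70 mm tall, at the back. Origin: centre of its underside.
There are look-alikes about, which are no part of the job. Of the things that look like the rack, the smaller one is meant.

How it is judged:
By the outcome, as a careful person would: the job done as asked, in the order asked, and still so for the second after the job is handed in, while the arm keeps its last pose, push and grip.
It also fails if it takes over 45 s, if anything falls off the work surface, if the arm or the gripper's body presses on something with over 40 N, if the wrist force passes 120 N, or if a joint passes its speed limit or range.

## Robot

A 6-joint arm with a two-finger parallel gripper is mounted at the origin on the work surface. World frame = base frame: x ahead of the robot, y to its left, z up, the work surface at z = 0. Lengths are in m, angles in rad, forces in N, time in s.
With the tool pointing down it reaches from about 0.425 to 0.925 m from the base axis. Payload 12.5 kg.
Tool frame: the origin (TCP) lies on the mounting face of the last link; the fingertips stand 173 mm ahead of it and the grasp point (between the pads) lies 155 mm ahead of it (bot.grip_point_offset is the distance from the TCP to the grasp point, in m); z points along the fingers, y is the direction in which the jaws open and shut (so a half turn about z gives the same grasp; the last joint's range is limited). The gripper opens to 85 mm and grips with 20 to 120 N. Pads are 22 mm wide; open, the fingers measure 114 mm over their backs; the gripper's body (76 mm by 85 mm) begins 54 mm behind the grasp point. The pads swing forward as they close: fully open they stand 13 mm farther back than shut.
Start: joints at [-1.231, 0.491, 1.559, -0, 1.092, -0.106], TCP at [0.27, -0.564, 0.405] pointing down, gripper open.
Joint ranges: [-3.1, 3.1], [-0.84, 2.19], [0.05, 2.79], [-1.13, 4.28], [0.06, 2.93], [-2.69, 2.69]. Speed limits (rad/s): [2.22, 2.22, 2.79, 3.14, 3.14, 3.14].

## Interface

Orientations are given as a unit quaternion [w, x, y, z].
In Python, from workcell import bot gives the robot as it stands.
- The arm moves only by the tool servo_tool, never from a script. Its argument "motion" is a list of rows, each a list of 7 numbers: the opening in per cent of the stroke, from 0 (shut) to 100 (fully open), then the shift along the tool's x, y, z in m, then the turn, a rotation vector about the tool's x, y, z in degrees. A call has 1 to 5 rows; each row is the pose to reach, as a shift and turn from the pose commanded when the call began, along the tool's axes at that moment; what a row does not reach only later rows make up. A row lasts 1/12 s, in which the tool goes at most 41.7 mm and 7.16 degrees, less where a joint would pass 70% of its speed; a pose out of reach is approached as far as the arm can. A call with a gripper value outside its range is refused whole. The fingers move at their own pace and stop on an object; "squeeze" is the grip in N (left out, the last holds). Time passes only in rows, so rows that repeat a pose let the fingers close. It gives the time, the measured TCP pose, the force and the opening at its end, in the units of the state.
- bot.read_state(): the state, without advancing time (a new reading comes with each control period).
- bot.snapshot(name): name is "side" or "top" or "wrist"; returns the picture (480x640x3 uint8, blue, green, red); there is no depth.
- bot.camera_params(name): a dict with "fx", "fy", "cx", "cy" (pixels), "camera_from_world" (4x4, takes a point from world to camera coordinates); the wrist camera has in their place "tool_from_camera" (4x4, takes a point from camera to tool coordinates, whose origin is the TCP and whose axes are the flange's). Camera axes: x right, y up, looking along -z (the intrinsics and any distortion apply to the point x, -y, -z); pixel columns grow to the right and rows downward; lengths in m; the calibration is good to about 2 mm. A picture is of the moment at which its call begins: read the wrist's pose just before it. camera_params takes no time and is no camera call.
- bot.hand_in(): hands the job in, once; it reports no verdict.
The state is a dict: "t": time; "q": joint angles; "dq": joint speeds; "joint_torque": joint torques, N m; "position": TCP position; "ee_rot": TCP orientation; "force": force on the tool from outside, world axes, zero at the start; "wrist_torque": the same for the moment, N m; "grip_width": opening from 0.0 (shut) to 1.0 (fully open).
Only numpy, scipy, OpenCV 4.12 (cv2) and the standard library are available. Lean on these libraries where they do the work, as an engineer would, in place of code of your own. Each camera call takes 0.05 s, during which the arm holds its last target.

## Working session

There is one attempt and no reset: what is moved stays moved. The work goes in short steps, Python scripts to look and compute and a tool call to move; the robot and the scene stay as the last step left them, time stands still between calls to the robot, and variables do not carry over. Pictures are saved under pics/ and viewed, and the job is handed in when it is done.

Besides the shell and the picture viewer there is one more tool, called after "Emit:" as name(argument=value, ...) on one line, values as JSON. servo_tool: Moves the arm, as the interface text tells. Its arguments: {"type":"object","properties":{"motion":{"type":"array"},"squeeze":{"type":"number"}},"required":["motion"]}

```bash
mkdir -p pics; ls; python3 - <<'E'
from workcell import bot
import cv2
s=bot.read_state();print(s)
print(bot.grip_point_offset)
for n in("side","top","wrist"):
    print(n,bot.camera_params(n)); cv2.imwrite(f"pics/{n}0.png",bot.snapshot(n))
E
```

```text
pics
{'t': 0.0, 'q': array([-1.23058287e+00,  4.91573975e-01,  1.55948205e+00,  1.39690690e-05,
        1.09168162e+00, -1.05626923e-01]), 'dq': array([ 0.00041629,  0.00154702,  0.00176963,  0.00225569,  0.00129961,
       -0.00122515]), 'joint_torque': array([-1.43735309e-03, -6.18441868e+01, -2.61588532e+01, -1.74254228e-04,
        4.11501765e-03, -2.81690660e-05]), 'position': array([ 0.26950348, -0.56386588,  0.40410744]), 'ee_rot': array([-5.69284917e-04,  9.75256570e-01,  2.21075316e-01, -6.08420752e-05]), 'force': array([ 0.60050363, -0.28705533,  0.72337532]), 'wrist_torque': array([0.01810924, 0.00137862, 0.07343874]), 'grip_width': 0.9964036678415034}
0.1547
side {'fx': 531.4003592691156, 'fy': 531.4003592691156, 'cx': 324.6361136275015, 'cy': 236.4609375437396, 'camera_from_world': array([[-0.85573965, -0.51730877,  0.01006449,  0.40870799],
       [ 0.25438903, -0.40371643,  0.87880559, -0.27481498],
       [-0.45055064,  0.75458908,  0.47707383, -0.85266333],
       [ 0.        ,  0.        ,  0.        ,  1.        ]])}
top {'fx': 533.9219402409359, 'fy': 533.9219402409359, 'cx': 322.9038403745555, 'cy': 244.7756519030187, 'camera_from_world': array([[-0.00200883, -0.999857  , -0.01679091, -0.06338304],
       [ 0.99655156, -0.00339446,  0.08290636, -0.53655684],
       [-0.0829515 , -0.01656647,  0.99641588, -1.39123071],
       [ 0.        ,  0.        ,  0.        ,  1.        ]])}
wrist {'fx': 399.1291352155073, 'fy': 399.1291352155073, 'cx': 323.1722220414773, 'cy': 244.46658860889193, 'tool_from_camera': array([[-2.28510705e-04,  9.50052046e-01,  3.12091425e-01,
         8.13130098e-02],
       [ 9.99999962e-01,  1.69586732e-04,  2.15944655e-04,
        -7.18500725e-04],
       [ 1.52232096e-04,  3.12091463e-01, -9.50052049e-01,
         3.05387335e-02],
       [ 0.00000000e+00,  0.00000000e+00,  0.00000000e+00,
         1.00000000e+00]])}
```

View pics/side0.png

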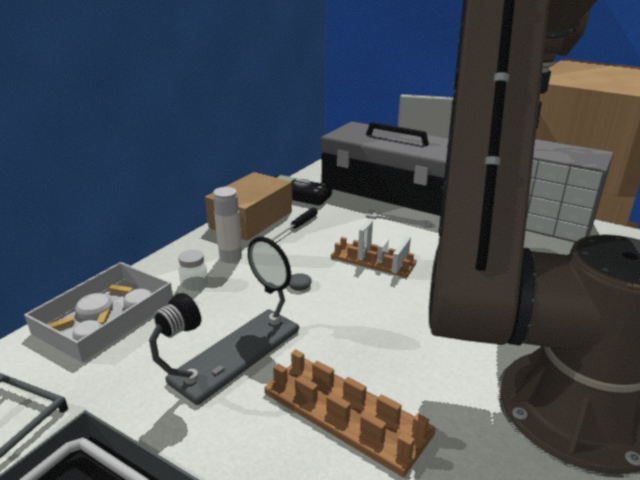

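View pics/top0.png

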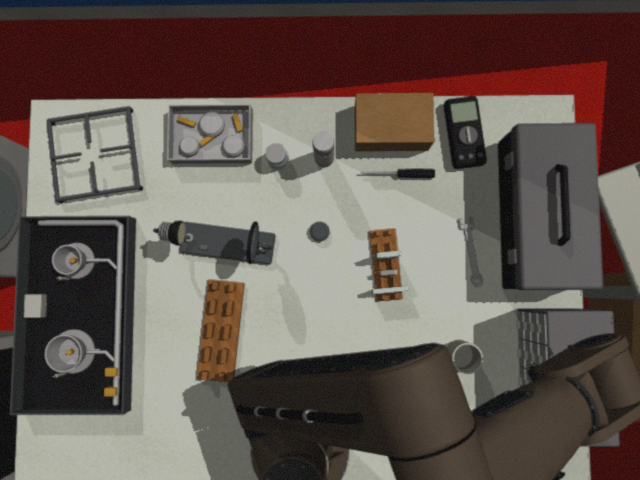

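View pics/wrist0.png

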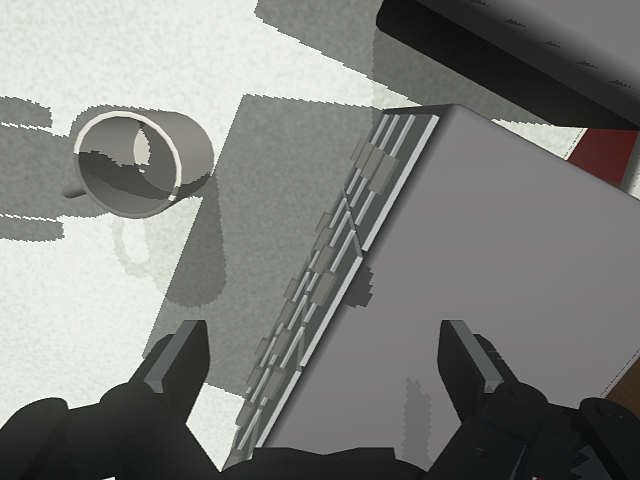

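Side view: the small rack is at (375,258) and holds three pieces; the bigger empty rack at (350,405) is a look-alike. The stand is at (235,345). In the top view the rack is at (385,265), with pieces at rows about 254, 273 and 291, and the stand is at (228,243). Next I'll take close crops.

```bash
python3 - <<'E'
import cv2,numpy as np
t=cv2.imread("pics/top0.png");s=cv2.imread("pics/side0.png")
a=cv2.resize(t[220:310,350:420],None,fx=6,fy=6,interpolation=cv2.INTER_CUBIC)
b=cv2.resize(s[210:285,320:425],None,fx=5,fy=5,interpolation=cv2.INTER_CUBIC)
c=cv2.resize(t[205:275,145:290],None,fx=5,fy=5,interpolation=cv2.INTER_CUBIC)
cv2.imwrite("pics/ra.png",a);cv2.imwrite("pics/rb.png",b);cv2.imwrite("pics/rc.png",c)
E
```

```text
(no output)
```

View pics/ra.png

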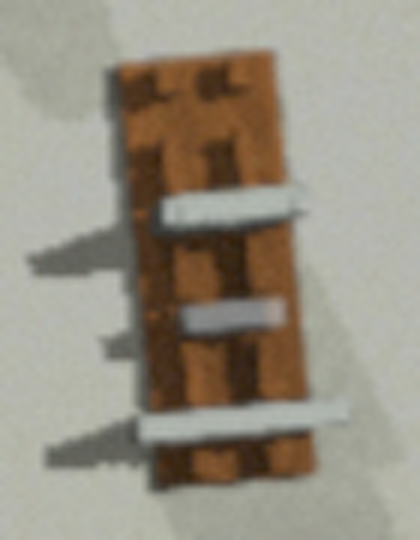

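View pics/rb.png

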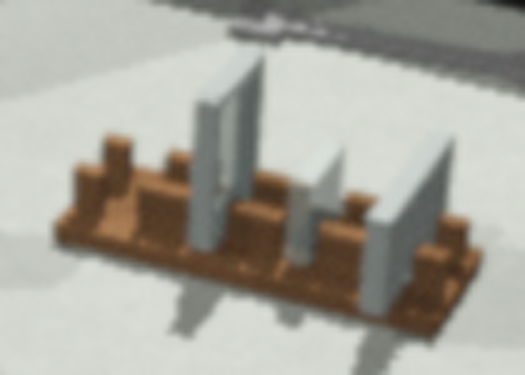

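View pics/rc.png

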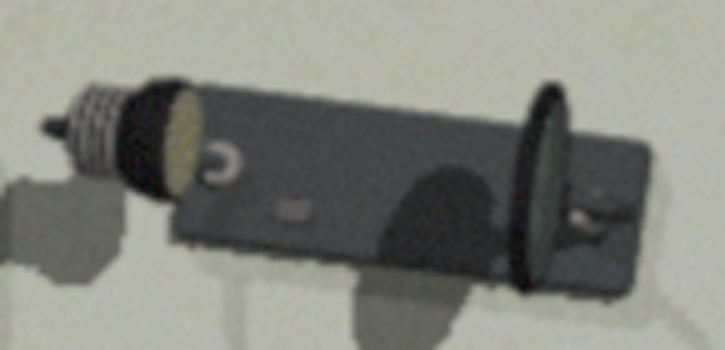

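Three pieces could be mistaken for the lamp glass:
- **Top (387,254), side (365,240):** tall, with a border and a clear pane. This is the lamp glass.
- **Top (388,272), side (383,252):** small, so the timer window.
- **Top (390,291), side (402,253):** wide, so the hood diffuser.

The lamp glass is in the second slot from the far end, and the farthest slot is empty.

```bash
cat > h.py <<'E'
import numpy as np
from workcell import bot
from scipy.spatial.transform import Rotation as R
def T_wc(name,st=None):
    p=bot.camera_params(name)
    if name!="wrist": return np.linalg.inv(p["camera_from_world"]),p
    st=st or bot.read_state(); q=st["ee_rot"]
    T=np.eye(4);T[:3,:3]=R.from_quat([q[1],q[2],q[3],q[0]]).as_matrix();T[:3,3]=st["position"]
    return T@p["tool_from_camera"],p
def back(name,uv,z,st=None):
    T,p=T_wc(name,st); u,v=uv
    d=T[:3,:3]@np.array([(u-p["cx"])/p["fx"],-(v-p["cy"])/p["fy"],-1]); o=T[:3,3]
    return o+d*(z-o[2])/d[2]
def proj(name,X,st=None):
    T,p=T_wc(name,st); c=np.linalg.inv(T)@np.r_[X,1]
    return np.array([p["cx"]+p["fx"]*c[0]/-c[2],p["cy"]-p["fy"]*c[1]/-c[2]])
E
python3 - <<'E'
from h import *
print(bot.camera_params("wrist").keys())
f=lambda o,k,pts,z:[back("top",(o[0]+(x+.5)/k-.5,o[1]+(y+.5)/k-.5),z)[:2].round(4) for x,y in pts]
r=f((350,220),6,[(122,65),(272,52),(315,472),(155,488)],.012);print("rack",r,np.mean(r,0))
g=f((350,220),6,[(162,200),(298,185),(300,212),(165,228)],.09);print("glass",g,np.mean(g,0))
s=f((145,205),5,[(205,82),(650,145),(635,297),(170,240)],.018);print("stand",s,np.mean(s,0))
l=f((145,205),5,[(183,140)],.15);m=f((145,205),5,[(540,190)],.15);print(l,m,(np.array(l)+m)/2)
for a,b in((r[0],r[3]),(r[1],r[2]),(g[0],g[1]),(g[3],g[2]),(s[0],s[1]),(s[3],s[2]),(l[0],m[0])):
  d=b-a;print(np.linalg.norm(d),np.degrees(np.arctan2(d[1],d[0])))
E
```

```text
dict_keys(['fx', 'fy', 'cx', 'cy', 'tool_from_camera'])
rack [array([ 0.5752, -0.1901]), array([ 0.5807, -0.2567]), array([ 0.395 , -0.2731]), array([ 0.3882, -0.2029])] [ 0.484775 -0.2307  ]
glass [array([ 0.5097, -0.2007]), array([ 0.5158, -0.2576]), array([ 0.5045, -0.2583]), array([ 0.498 , -0.2019])] [ 0.507    -0.229625]
stand [array([0.6018, 0.3024]), array([0.567 , 0.0638]), array([0.486 , 0.0713]), array([0.5171, 0.3195])] [0.542975 0.18925 ]
[array([0.5565, 0.2761])] [array([0.5315, 0.1026])] [[0.544   0.18935]]
0.18743756293763536 -176.08425769573475
0.18642277221412623 -174.95304666936474
0.057226043022386236 -83.88094100216391
0.05677332119930978 -83.42576727418029
0.24112444919584577 -98.29812468632244
0.2501408603167423 -97.14206274484248
0.17529189941352114 -98.19943968962579
```

```bash
cat >> h.py <<'E'
def go(pos,yaw):
    st=bot.read_state();q=st["ee_rot"];Rc=R.from_quat([q[1],q[2],q[3],q[0]])
    y=np.radians(yaw); Rt=R.from_matrix(np.array([[np.cos(y),np.sin(y),0],[np.sin(y),-np.cos(y),0],[0,0,-1]]))
    print("t",round(st["t"],2),"shift mm",(1e3*Rc.inv().apply(np.array(pos)-st["position"])).round(1),"rot",np.degrees((Rc.inv()*Rt).as_rotvec()).round(2))
def show():
    st=bot.read_state();q=st["ee_rot"];M=R.from_quat([q[1],q[2],q[3],q[0]]).as_matrix()
    print("t",round(st["t"],2),"pos",st["position"].round(4),"yaw",np.degrees(np.arctan2(M[1,0],M[0,0])).round(2),"z",M[:,2].round(4),"F",st["force"].round(2),"grip",round(st["grip_width"],3),"q",st["q"].round(2))
E
python3 -c "
from h import *
go([.507,-.23,.40],6)"
```

```text
t 0.15 shift mm [ 358.2 -198.8    4.5] rot [-0.05  0.   19.54]
```

Emit:
servo_tool(motion=[[100,0.036,-0.02,0.0005,0,0,4],[100,0.072,-0.04,0.001,0,0,8],[100,0.108,-0.06,0.0015,0,0,12],[100,0.144,-0.08,0.002,0,0,16],[100,0.18,-0.1,0.002,0,0,19.5]], squeeze=40)

```text
t: 0.57
position: [0.3894, -0.3944, 0.4025]
ee_rot: [-0.0, 0.999, 0.051, -0.0]
force: [1.4, 0.2, 0.5]
grip_width: 1.0
```

```bash
python3 -c "
from h import *
go([.507,-.23,.40],6);show()"
```

```text
t 0.57 shift mm [ 133.6 -151.6    2.5] rot [-0.02  0.01 -0.19]
t 0.57 pos [ 0.3894 -0.3944  0.4025] yaw 5.81 z [-2.e-04  3.e-04 -1.e+00] F [1.4  0.21 0.46] grip 1.0 q [-0.91  0.39  1.74 -0.    1.01  0.56]
```

Emit:
servo_tool(motion=[[100,0.027,-0.03,0.0005,0,0,0],[100,0.054,-0.06,0.001,0,0,0],[100,0.081,-0.09,0.0015,0,0,0],[100,0.108,-0.12,0.002,0,0,0],[100,0.133,-0.15,0.002,0,0,0]])

```text
t: 0.98
position: [0.5062, -0.231, 0.4006]
ee_rot: [0.0, 0.999, 0.053, -0.0]
force: [0.9, -1.2, -0.2]
grip_width: 0.999
```

Emit:
servo_tool(motion=[[100,0,0,0,0,0,0],[100,0,0,0,0,0,0],[100,0,0,0,0,0,0]])

```text
t: 1.23
position: [0.5052, -0.233, 0.4005]
ee_rot: [0.0, 0.999, 0.053, -0.0]
force: [-0.4, -0.5, 0.5]
grip_width: 1.003
```

```bash
python3 - <<'E'
from h import *
import cv2,pickle
show();st=bot.read_state();pickle.dump(st,open("w1.pkl","wb"))
im=bot.snapshot("wrist");cv2.imwrite("pics/wrist1.png",im)
cv2.imwrite("pics/top1.png",bot.snapshot("top"))
E
```

```text
t 1.23 pos [ 0.5052 -0.233   0.4005] yaw 6.08 z [-4.e-04 -1.e-04 -1.e+00] F [-0.42 -0.47  0.54] grip 1.003 q [-0.55  0.4   1.73 -0.    1.01  0.91]
```

View pics/wrist1.png

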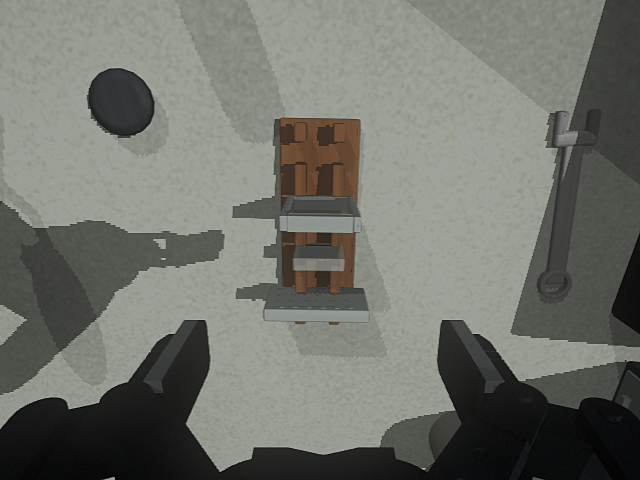

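The tall framed glass is at (320,215) in the wrist view, with the timer window at (318,257) and the hood diffuser at (316,305). I'll zoom in to get accurate corners.

```bash
python3 - <<'E'
import cv2
im=cv2.imread("pics/wrist1.png")
cv2.imwrite("pics/wz1.png",cv2.resize(im[185:245,265:375],None,fx=7,fy=7,interpolation=cv2.INTER_CUBIC))
E
```

```text
(no output)
```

View pics/wz1.png

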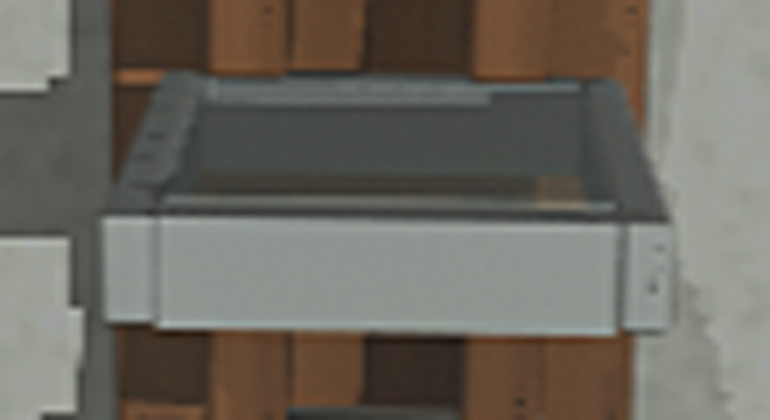

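```bash
python3 - <<'E'
from h import *
import pickle
st=pickle.load(open("w1.pkl","rb"))
b=lambda x,y,z:back("wrist",(265+(x+.5)/7-.5,185+(y+.5)/7-.5),z,st)[:2]
g=[b(x,y,.09) for x,y in[(103,214),(672,222),(672,330),(105,325)]]
print(np.round(g,4),np.mean(g,0))
for i,j in((0,1),(3,2),(0,3),(1,2)):
  d=g[j]-g[i];print(np.linalg.norm(d),np.degrees(np.arctan2(d[1],d[0])))
r=[back("wrist",p,.012,st)[:2] for p in [(281,118),(360,120)]];print(r,np.mean(r,0),r[1]-r[0])
E
```

```text
[[ 0.5128 -0.1992]
 [ 0.5182 -0.2576]
 [ 0.5067 -0.2592]
 [ 0.5009 -0.2003]] [ 0.50963324 -0.22904521]
0.058640764112521566 -84.75369658052712
0.059177275630688496 -84.45086768396125
0.011906389787655415 -174.8938035131596
0.011604644119216474 -172.25180624536748
[array([ 0.57787105, -0.1878081 ]), array([ 0.58339647, -0.25519809])] [ 0.58063376 -0.22150309] [ 0.00552543 -0.06738999]
```

```bash
python3 -c "
from h import *
go([.5085,-.2293,.275],5.5);show()"
```

```text
t 1.33 shift mm [  4.2  -4.1 125.6] rot [0.   0.02 0.47]
t 1.33 pos [ 0.5048 -0.2338  0.4006] yaw 5.97 z [-3.e-04 -1.e-04 -1.e+00] F [ 0.07  0.01 -0.04] grip 1.003 q [-0.55  0.4   1.73 -0.    1.01  0.91]
```

Emit:
servo_tool(motion=[[100,0.002,-0.002,0.03,0,0,0.5],[100,0.004,-0.004,0.06,0,0,0.5],[100,0.004,-0.004,0.09,0,0,0.5],[100,0.004,-0.004,0.115,0,0,0.5],[100,0.004,-0.004,0.126,0,0,0.5]])

```text
t: 1.75
position: [0.5077, -0.2295, 0.2719]
ee_rot: [-0.001, 0.999, 0.047, -0.002]
force: [0.3, 0.2, -0.4]
grip_width: 0.999
```

Emit:
servo_tool(motion=[[100,0,0,0,0,0,0],[100,0,0,0,0,0,0],[100,0,0,0,0,0,0]])

```text
t: 2.0
position: [0.509, -0.2291, 0.2761]
ee_rot: [0.001, 0.999, 0.048, 0.001]
force: [0.2, -0.7, -0.8]
grip_width: 1.003
```

```bash
python3 - <<'E'
from h import *
import cv2,pickle
show();st=bot.read_state();pickle.dump(st,open("w2.pkl","wb"))
im=bot.snapshot("wrist");cv2.imwrite("pics/wrist2.png",im)
s=bot.snapshot("side");cv2.imwrite("pics/side2.png",s)
go([.5085,-.2293,.217],5.5)
E
```

```text
t 2.0 pos [ 0.509  -0.2291  0.2761] yaw 5.5 z [ 0.0017 -0.0011 -1.    ] F [ 0.18 -0.75 -0.8 ] grip 1.003 q [-0.54  0.56  1.85 -0.    0.73  0.93]
t 2.1 shift mm [-0.6  0.4 59.2] rot [ 0.09 -0.12  0.03]
```

View pics/wrist2.png

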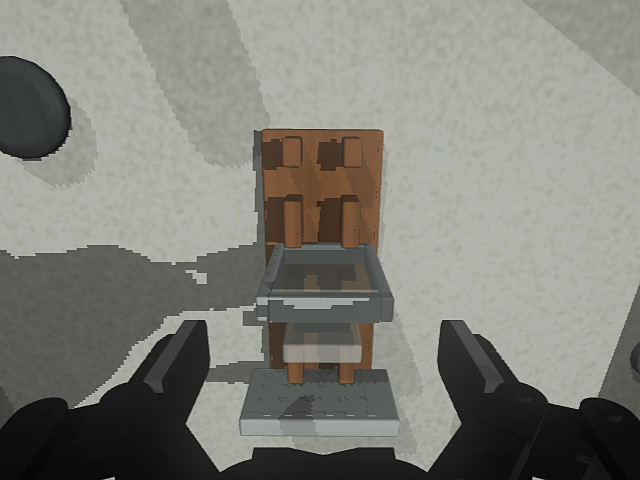

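View pics/side2.png

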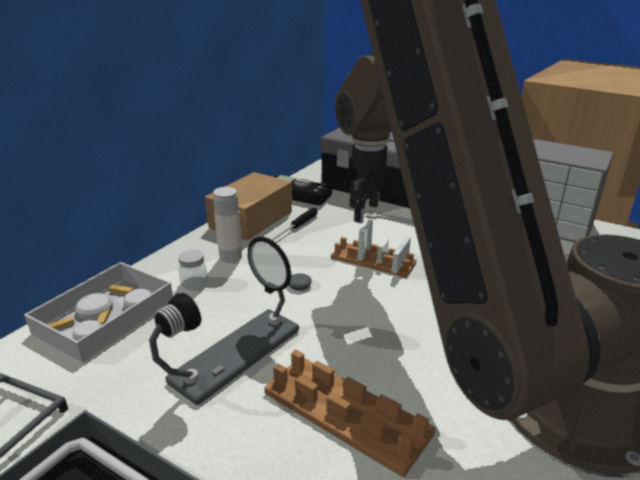

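```bash
python3 - <<'E'
import cv2
im=cv2.imread("pics/wrist2.png")
cv2.imwrite("pics/wz2.png",cv2.resize(im[235:335,250:400],None,fx=5,fy=5,interpolation=cv2.INTER_CUBIC))
E
```

```text
(no output)
```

View pics/wz2.png

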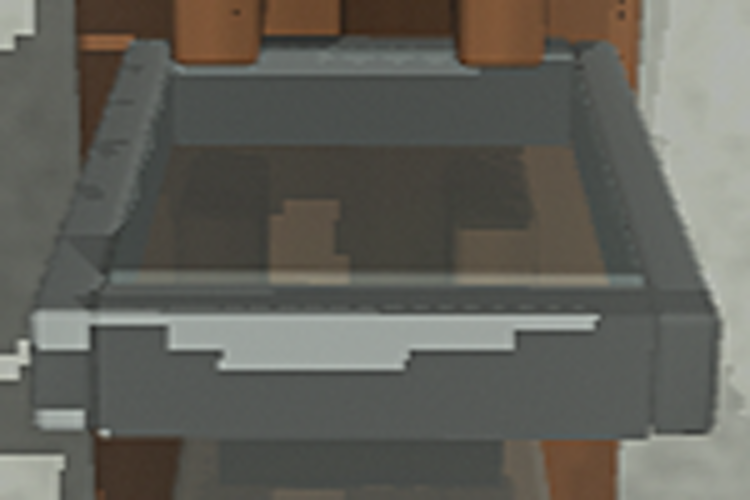

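```bash
python3 - <<'E'
from h import *
import pickle
st=pickle.load(open("w2.pkl","rb"))
b=lambda x,y,z:back("wrist",(250+(x+.5)/5-.5,235+(y+.5)/5-.5),z,st)[:2]
for z in(.09,):
 g=[b(x,y,z) for x,y in[(33,313),(718,316),(716,432),(36,429)]]
 print(np.round(g,4),np.mean(g,0))
 for i,j in((0,1),(3,2),(0,3),(1,2)):
  d=g[j]-g[i];print(np.linalg.norm(d),np.degrees(np.arctan2(d[1],d[0])))
E
```

```text
[[ 0.5125 -0.1991]
 [ 0.5178 -0.2576]
 [ 0.5067 -0.2591]
 [ 0.5014 -0.1998]] [ 0.50960062 -0.22888157]
0.05877122921482101 -84.81256857101785
0.059524373800882456 -84.8242654709574
0.011163728063734762 -176.14749614039195
0.011183724342320346 -172.28571132895044
```

Emit:
servo_tool(motion=[[100,0,0,0.014,0,0,0.3],[100,0,0,0.028,0,0,0.3],[100,0,0,0.042,0,0,0.3],[100,0,0,0.054,0,0,0.3],[100,0,0,0.059,0,0,0.3]])

```text
t: 2.52
position: [0.5088, -0.2285, 0.2154]
ee_rot: [0.0, 0.999, 0.046, 0.0]
force: [0.3, -0.0, 0.5]
grip_width: 1.0
```

Emit:
servo_tool(motion=[[100,0,0,0,0,0,0],[100,0,0,0,0,0,0],[100,0,0,0,0,0,0]])

```text
t: 2.77
position: [0.509, -0.2286, 0.2167]
ee_rot: [0.0, 0.999, 0.046, 0.001]
force: [-0.6, 0.2, 0.9]
grip_width: 0.996
```

```bash
python3 - <<'E'
from h import *
import cv2
show()
im=bot.snapshot("wrist");cv2.imwrite("pics/wrist3.png",im)
E
```

```text
t 2.77 pos [ 0.509  -0.2286  0.2167] yaw 5.25 z [ 1.3e-03 -9.0e-04 -1.0e+00] F [-0.6   0.16  0.88] grip 0.996 q [-0.54  0.66  1.89 -0.    0.6   0.94]
```

View pics/wrist3.png

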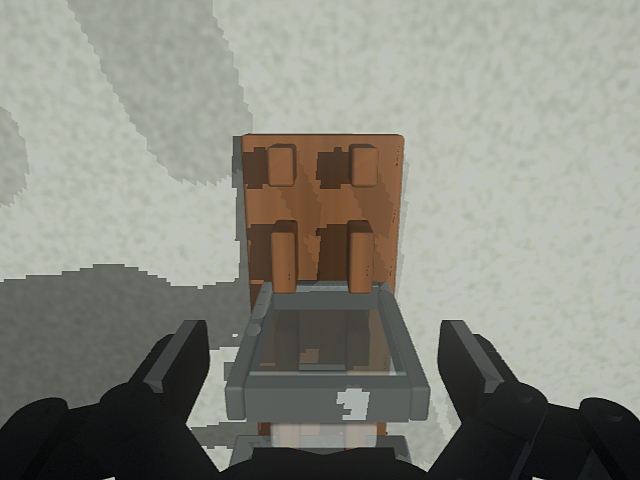

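The jaws straddle the glass evenly: glass edges at columns 226 and 429, pads at 208 and 440. Closing now.

Emit:
servo_tool(motion=[[85,0,0,0,0,0,0],[78,0,0,0,0,0,0],[70,0,0,0,0,0,0],[60,0,0,0,0,0,0],[50,0,0,0,0,0,0]], squeeze=45)

```text
t: 3.23
position: [0.5089, -0.2286, 0.2163]
ee_rot: [0.0, 0.999, 0.046, 0.0]
force: [-1.3, 0.1, 5.2]
grip_width: 0.691
```

Emit:
servo_tool(motion=[[50,0,0,0,0,0,0],[50,0,0,0,0,0,0],[50,0,0,0,0,0,0],[50,0,0,0,0,0,0]])

```text
t: 3.57
position: [0.5089, -0.2286, 0.2163]
ee_rot: [0.0, 0.999, 0.046, 0.0]
force: [-0.8, 0.3, 6.6]
grip_width: 0.696
```

```bash
python3 - <<'E'
from h import *
import cv2
show()
im=bot.snapshot("wrist");cv2.imwrite("pics/wrist4.png",im)
E
```

```text
t 3.57 pos [ 0.5089 -0.2286  0.2163] yaw 5.24 z [ 8.e-04 -6.e-04 -1.e+00] F [-0.77  0.34  6.56] grip 0.696 q [-0.54  0.66  1.89 -0.    0.6   0.94]
```

View pics/wrist4.png

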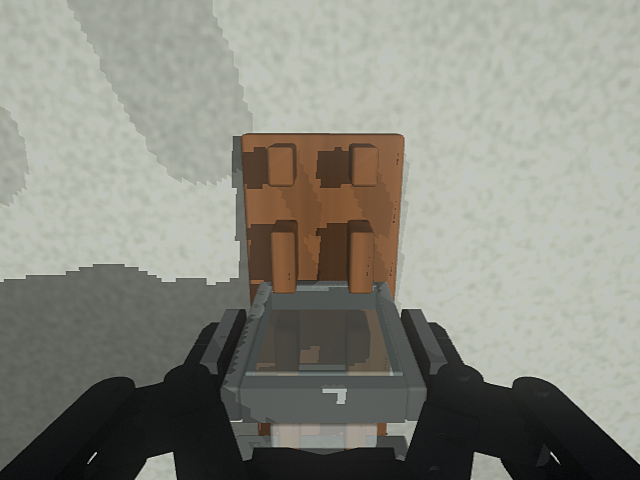

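Gripped at 0.696, about 59 mm, with the pads on the side edges. Lifting straight up.

Emit:
servo_tool(motion=[[50,0,0,-0.003,0,0,0],[50,0,0,-0.008,0,0,0],[50,0,0,-0.016,0,0,0],[50,0,0,-0.025,0,0,0],[50,0,0,-0.035,0,0,0]])

```text
t: 4.03
position: [0.5088, -0.2285, 0.2516]
ee_rot: [0.0, 0.999, 0.046, -0.0]
force: [-0.3, -0.5, -1.5]
grip_width: 0.695
```

Emit:
servo_tool(motion=[[50,0,0,-0.015,0,0,0],[50,0,0,-0.033,0,0,0],[50,0,0,-0.055,0,0,0],[50,0,0,-0.078,0,0,0],[50,0,0,-0.1,0,0,0]])

```text
t: 4.45
position: [0.5086, -0.2283, 0.3528]
ee_rot: [0.0, 0.999, 0.046, 0.0]
force: [0.1, -0.4, -1.8]
grip_width: 0.7
```

Emit:
servo_tool(motion=[[50,0,0,-0.022,0,0,0],[50,0,0,-0.044,0,0,0],[50,0,0,-0.064,0,0,0],[50,0,0,-0.078,0,0,0],[50,0,0,-0.085,0,0,0]])

```text
t: 4.87
position: [0.5085, -0.2282, 0.4386]
ee_rot: [0.001, 0.999, 0.046, 0.001]
force: [0.1, 0.1, -1.1]
grip_width: 0.698
```

Emit:
servo_tool(motion=[[50,0,0,0,0,0,0],[50,0,0,0,0,0,0],[50,0,0,0,0,0,0]])

```text
t: 5.12
position: [0.5086, -0.2284, 0.4348]
ee_rot: [-0.0, 0.999, 0.046, -0.001]
force: [0.4, 0.4, -1.8]
grip_width: 0.699
```

```bash
python3 - <<'E'
from h import *
import cv2
show()
im=bot.snapshot("wrist");cv2.imwrite("pics/wrist5.png",im)
im=bot.snapshot("side");cv2.imwrite("pics/side5.png",im)
im=bot.snapshot("top");cv2.imwrite("pics/top5.png",im)
E
```

```text
t 5.12 pos [ 0.5086 -0.2284  0.4348] yaw 5.24 z [-1.3e-03  7.0e-04 -1.0e+00] F [ 0.35  0.39 -1.84] grip 0.699 q [-0.54  0.36  1.69 -0.    1.09  0.94]
```

View pics/wrist5.png

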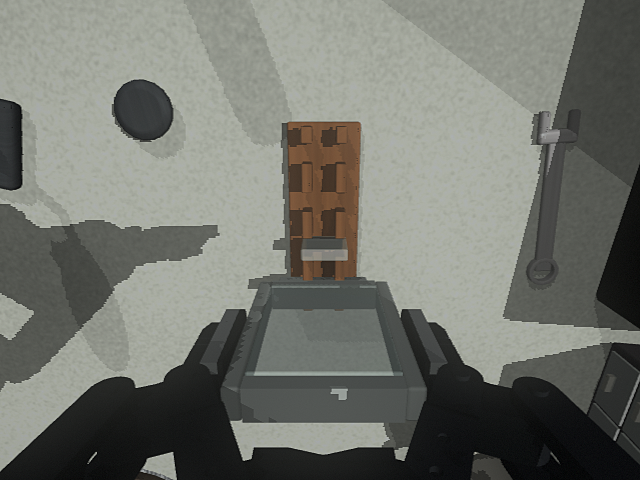

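View pics/side5.png

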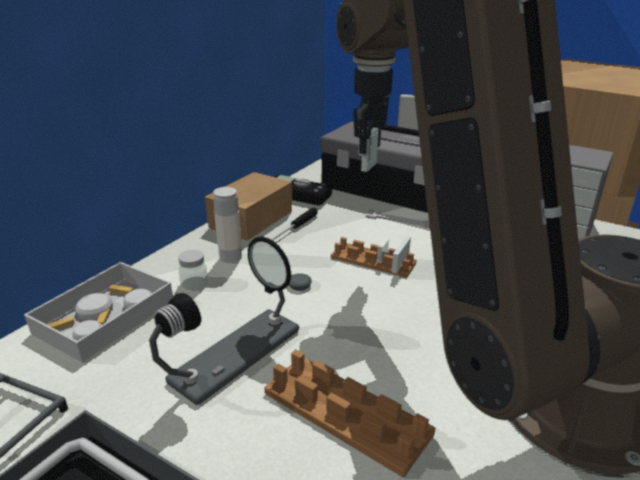

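View pics/top5.png

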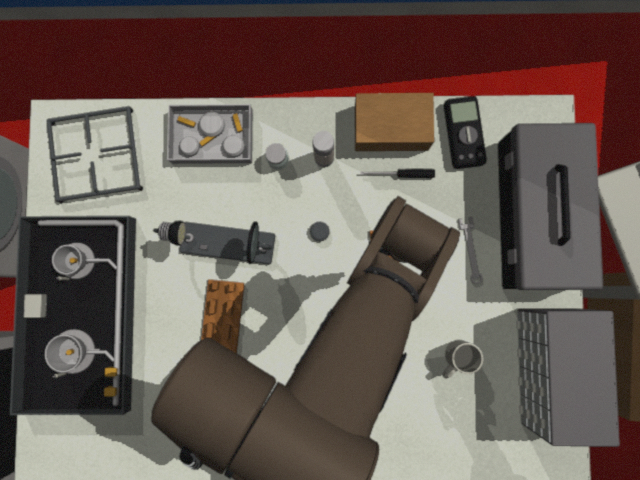

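The glass is clear of the rack and upright, and the timer window and diffuser have not moved. Now I'll refine the stand pose in both fixed views.

```bash
cat >> h.py <<'E'
def standpts(x,y,yaw):
    a=np.radians(yaw);M=np.array([[np.cos(a),-np.sin(a),0],[np.sin(a),np.cos(a),0],[0,0,1]])
    f=lambda p:np.array([x,y,0])+M@np.array(p)
    t=np.linspace(0,2*np.pi,60)
    return dict(base=[f((sx*.0425,sy*.125,.018)) for sx,sy in((1,1),(-1,1),(-1,-1),(1,-1),(1,1))],
      mag=[f((.053*np.cos(u),-.086,.15+.053*np.sin(u))) for u in t], lamp=[f((.031*np.cos(u),.084,.15+.031*np.sin(u))) for u in t])
E
cat > ov.py <<'E'
from h import *
import cv2,sys
x,y,yaw=map(float,sys.argv[1:4]);tag=sys.argv[4]
for n,(r0,r1,c0,c1,k) in dict(top=(205,275,145,290,5),side=(225,405,145,310,4)).items():
    im=cv2.imread(f"pics/{n}5.png")[r0:r1,c0:c1];im=cv2.resize(im,None,fx=k,fy=k,interpolation=cv2.INTER_CUBIC)
    for nm,col in(("base",(0,0,255)),("mag",(0,255,0)),("lamp",(255,0,255))):
        P=np.array([proj(n,p) for p in standpts(x,y,yaw)[nm]]);P=((P-[c0,r0]+.5)*k-.5).round().astype(int)
        cv2.polylines(im,[P],False,col,1)
    cv2.imwrite(f"pics/ov_{n}_{tag}.png",im[:600] if n=="top" else cv2.resize(im,None,fx=.83,fy=.83))
E
python3 ov.py .543 .189 -8 a
```

```text
(no output)
```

View pics/ov_top_a.png

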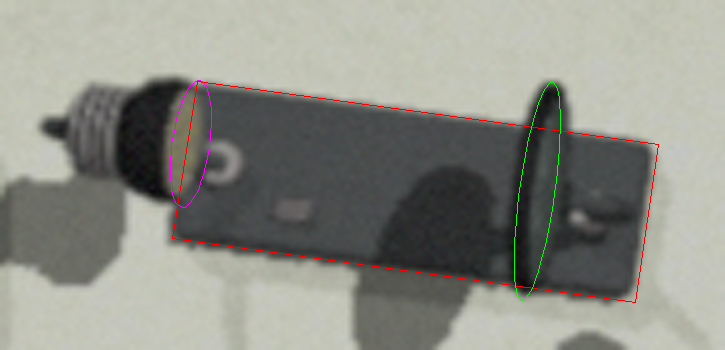

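View pics/ov_side_a.png

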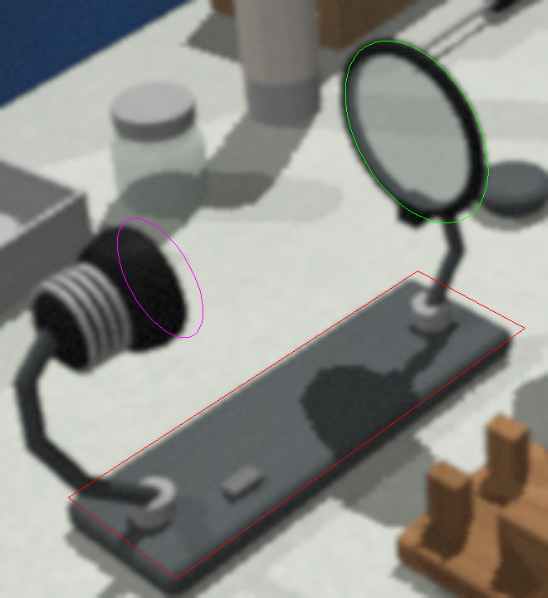

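```bash
python3 ov.py .543 .1925 -8 b
```

```text
(no output)
```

View pics/ov_top_b.png

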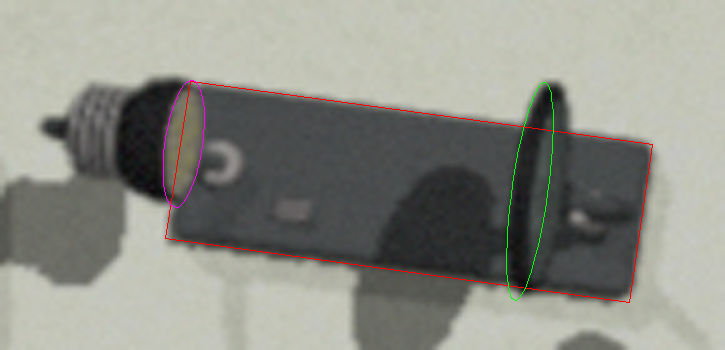

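View pics/ov_side_b.png

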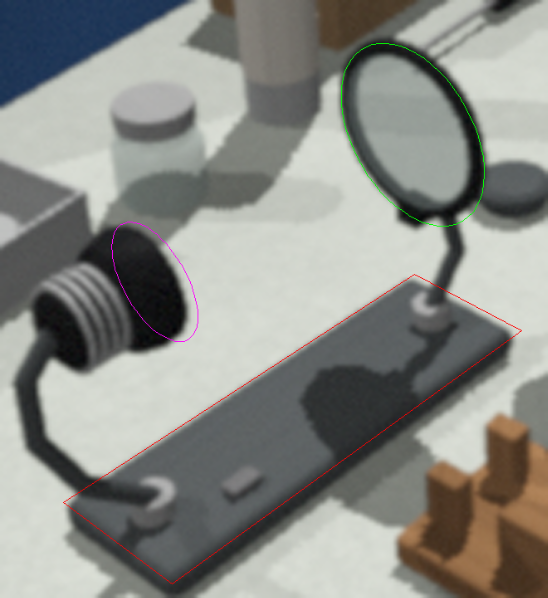

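Overlay (0.543, 0.1925, −8°) matches the base, magnifier and lamp to about 1–2 px. I'll move towards the stand while turning, then look with the wrist camera.

```bash
python3 -c "
from h import *
go([.5155,-.145,.442],31)
go([.525,-.05,.442],60)"
```

```text
t 5.27 shift mm [ 14.2 -82.6  -7.1] rot [ -0.06   0.06 -25.76]
t 5.27 shift mm [  32.4 -176.3   -7.1] rot [-8.000e-02  4.000e-02 -5.476e+01]
```

Emit:
servo_tool(motion=[[50,0.002,-0.01,-0.001,0,0,-3],[50,0.004,-0.025,-0.003,0,0,-8],[50,0.008,-0.044,-0.005,0,0,-14],[50,0.011,-0.063,-0.007,0,0,-20],[50,0.014,-0.082,-0.007,0,0,-26]])

```text
t: 5.68
position: [0.5153, -0.1449, 0.4424]
ee_rot: [-0.0, 0.962, 0.272, -0.0]
force: [0.6, -0.5, -1.7]
grip_width: 0.698
```

```bash
python3 -c "
from h import *
show()
go([.525,-.05,.442],60)"
```

```text
t 5.68 pos [ 0.5153 -0.1449  0.4424] yaw 31.52 z [-5.e-04  2.e-04 -1.e+00] F [ 0.6  -0.52 -1.73] grip 0.698 q [-0.4   0.32  1.73 -0.    1.09  0.62]
t 5.68 shift mm [ 57.8 -75.8   0.4] rot [-3.000e-02  1.000e-02 -2.848e+01]
```

Emit:
servo_tool(motion=[[50,0.012,-0.016,0,0,0,-6],[50,0.024,-0.032,0,0,0,-12],[50,0.036,-0.047,0,0,0,-18],[50,0.047,-0.062,0,0,0,-24],[50,0.058,-0.076,0,0,0,-28.5]])

```text
t: 6.1
position: [0.5255, -0.0495, 0.4422]
ee_rot: [-0.0, 0.866, 0.5, -0.0]
force: [0.1, 0.4, -1.0]
grip_width: 0.698
```

```bash
python3 -c "
from h import *
show()
go([.533,.02,.442],82)"
```

```text
t 6.1 pos [ 0.5255 -0.0495  0.4422] yaw 60.06 z [-9.e-04  2.e-04 -1.e+00] F [ 0.08  0.41 -0.97] grip 0.698 q [-0.22  0.31  1.75 -0.    1.08  0.3 ]
t 6.1 shift mm [ 64.  -28.2   0.2] rot [-5.000e-02  1.000e-02 -2.194e+01]
```

Emit:
servo_tool(motion=[[50,0.014,-0.006,0,0,0,-5.5],[50,0.028,-0.012,0,0,0,-11],[50,0.042,-0.018,0,0,0,-16],[50,0.055,-0.024,0,0,0,-20],[50,0.064,-0.028,0,0,0,-22]])

```text
t: 6.52
position: [0.5336, 0.02, 0.4422]
ee_rot: [-0.0, 0.755, 0.656, -0.0]
force: [0.3, -0.6, -0.6]
grip_width: 0.693
```

Emit:
servo_tool(motion=[[50,0,0,0,0,0,0],[50,0,0,0,0,0,0],[50,0,0,0,0,0,0]])

```text
t: 6.77
position: [0.5335, 0.0184, 0.4425]
ee_rot: [-0.0, 0.757, 0.654, -0.0]
force: [0.3, -0.6, -1.3]
grip_width: 0.694
```

```bash
python3 - <<'E'
from h import *
import cv2,pickle
show();st=bot.read_state();pickle.dump(st,open("w6.pkl","wb"))
im=bot.snapshot("wrist");cv2.imwrite("pics/wrist6.png",im)
for nm,col in(("base",(0,0,255)),("mag",(0,255,0)),("lamp",(255,0,255))):
    P=np.array([proj("wrist",p,st) for p in standpts(.543,.1925,-8)[nm]]).round().astype(int); cv2.polylines(im,[P],False,col,1)
cv2.imwrite("pics/wrist6o.png",im)
E
```

```text
t 6.77 pos [0.5335 0.0184 0.4425] yaw 81.63 z [-3.e-04 -2.e-04 -1.e+00] F [ 0.27 -0.59 -1.25] grip 0.694 q [-0.09  0.32  1.73 -0.    1.09  0.06]
```

View pics/wrist6o.png

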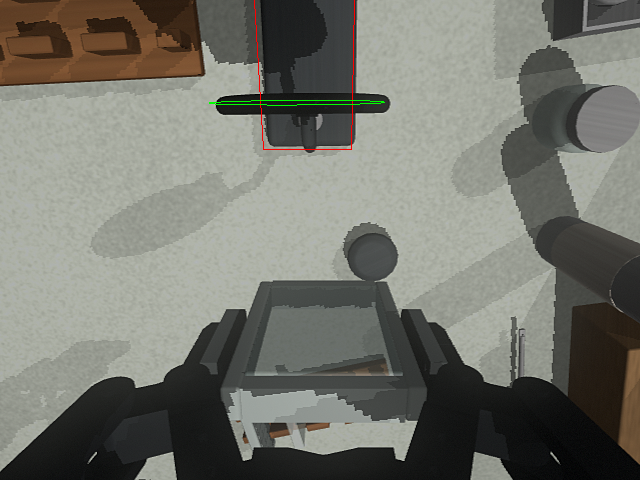

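The wrist view puts the magnifier about 5 px right of the overlay and slightly further up, so the stand centre is nearer (0.546, 0.195). Moving over the beam next and then checking the lamp.

```bash
python3 -c "
from h import *
go([.545,.194,.442],82)"
```

```text
t 6.82 shift mm [175.5 -14.2   0.5] rot [-0.01  0.01 -0.37]
```

Emit:
servo_tool(motion=[[50,0.02,-0.002,0,0,0,0],[50,0.045,-0.004,0,0,0,0],[50,0.075,-0.006,0,0,0,0],[50,0.105,-0.008,0,0,0,-0.2],[50,0.13,-0.01,0,0,0,-0.4]])

```text
t: 7.23
position: [0.5424, 0.1498, 0.4427]
ee_rot: [0.0, 0.755, 0.656, 0.0]
force: [-0.5, 0.6, -2.5]
grip_width: 0.694
```

Emit:
servo_tool(motion=[[50,0.02,-0.002,0,0,0,0],[50,0.036,-0.003,0,0,0,0],[50,0.0455,-0.004,0,0,0,0],[50,0.0455,-0.004,0,0,0,0],[50,0.0455,-0.004,0,0,0,0]])

```text
t: 7.65
position: [0.5446, 0.1941, 0.4425]
ee_rot: [0.0, 0.754, 0.657, -0.0]
force: [0.2, -0.3, -1.6]
grip_width: 0.697
```

```bash
python3 - <<'E'
from h import *
import cv2,pickle
show();st=bot.read_state();pickle.dump(st,open("w7.pkl","wb"))
im=bot.snapshot("wrist");cv2.imwrite("pics/wrist7.png",im)
for nm,col in(("base",(0,0,255)),("mag",(0,255,0)),("lamp",(255,0,255))):
    P=np.array([proj("wrist",p,st) for p in standpts(.546,.1945,-8)[nm]]).round().astype(int); cv2.polylines(im,[P],False,col,1)
cv2.imwrite("pics/wrist7o.png",im)
E
```

```text
t 7.65 pos [0.5446 0.1941 0.4425] yaw 82.13 z [-2.e-04 -4.e-04 -1.e+00] F [ 0.21 -0.31 -1.6 ] grip 0.697 q [ 0.23  0.39  1.63 -0.    1.13  0.37]
```

View pics/wrist7o.png

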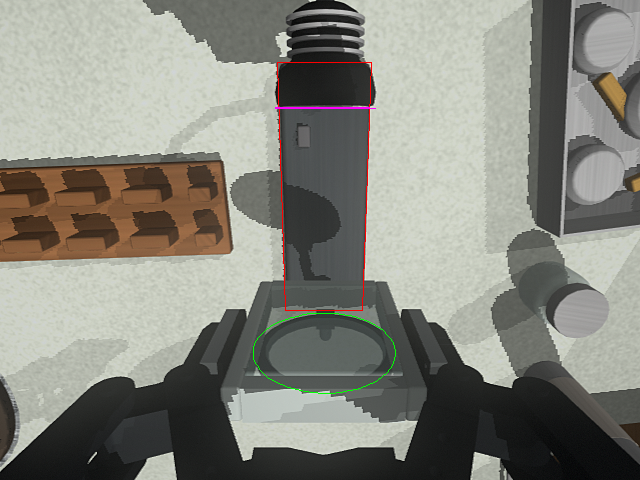

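The fit here is very good: lamp front at row 107, columns 276–375, with the base edges overlaid. The stand is at about (0.5455, 0.194) with yaw −8°, and the TCP is directly above it. Descending 127 mm.

Emit:
servo_tool(motion=[[50,0,0,0.01,0,0,0],[50,0,0,0.024,0,0,0],[50,0,0,0.04,0,0,0.1],[50,0,0,0.056,0,0,0.1],[50,0,0,0.07,0,0,0.1]])

```text
t: 8.12
position: [0.5444, 0.1935, 0.3711]
ee_rot: [-0.0, 0.755, 0.656, -0.0]
force: [-0.5, 0.7, -0.8]
grip_width: 0.696
```

Emit:
servo_tool(motion=[[50,0,0,0.015,0,0,0],[50,0,0,0.03,0,0,0],[50,0,0,0.043,0,0,0],[50,0,0,0.052,0,0,0],[50,0,0,0.057,0,0,0]])

```text
t: 8.53
position: [0.5445, 0.1938, 0.3142]
ee_rot: [-0.0, 0.755, 0.656, -0.001]
force: [-0.3, -0.2, -1.0]
grip_width: 0.698
```

Emit:
servo_tool(motion=[[50,0,0,0,0,0,0],[50,0,0,0,0,0,0],[50,0,0,0,0,0,0],[50,0,0,0,0,0,0]])

```text
t: 8.87
position: [0.5446, 0.1946, 0.3164]
ee_rot: [0.0, 0.754, 0.656, 0.001]
force: [1.1, 0.2, -1.9]
grip_width: 0.697
```

```bash
python3 - <<'E'
from h import *
import cv2,pickle
show();st=bot.read_state();pickle.dump(st,open("w8.pkl","wb"))
for n in("wrist","side","top"):
    im=bot.snapshot(n);cv2.imwrite(f"pics/{n}8.png",im)
    if n=="wrist":
      for nm,col in(("mag",(0,255,0)),("lamp",(255,0,255))):
        P=np.array([proj("wrist",p,st) for p in standpts(.5455,.194,-8)[nm]]).round().astype(int); cv2.polylines(im,[P],False,col,1)
      cv2.imwrite("pics/wrist8o.png",im)
    if n=="side":
      a=np.radians(-8);c=np.array([.5455,.194,.15]);ex=np.array([np.cos(a),np.sin(a),0]);ey=np.array([-np.sin(a),np.cos(a),0])
      for s in(-.006,.006):
        P=np.array([proj("side",c+s*ey+x*ex+np.array([0,0,z])) for x,z in((-.03,-.039),(.03,-.039),(.03,.039),(-.03,.039),(-.03,-.039))])
        P=((P-[140,180]+.5)*4-.5).round().astype(int)
        if s<0: big=cv2.resize(im[180:330,140:320],None,fx=4,fy=4,interpolation=cv2.INTER_CUBIC)
        cv2.polylines(big,[P],False,(0,0,255) if s>0 else (0,255,255),1)
      cv2.imwrite("pics/side8o.png",big)
E
```

```text
t 8.87 pos [0.5446 0.1946 0.3164] yaw 82.04 z [ 1.3e-03  2.0e-04 -1.0e+00] F [ 1.08  0.23 -1.94] grip 0.697 q [ 0.23  0.53  1.77 -0.    0.84  0.37]
```

View pics/wrist8o.png

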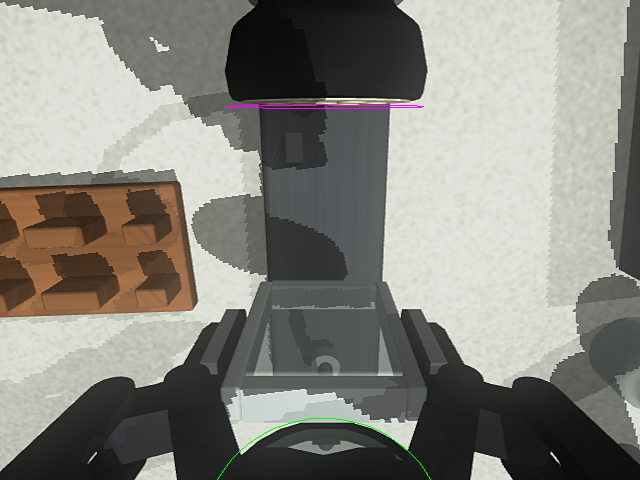

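View pics/side8o.png

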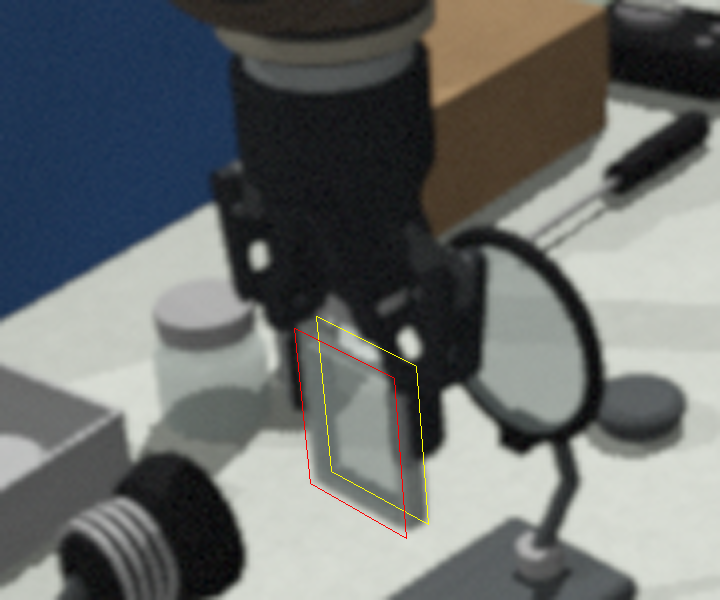

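View pics/top8.png

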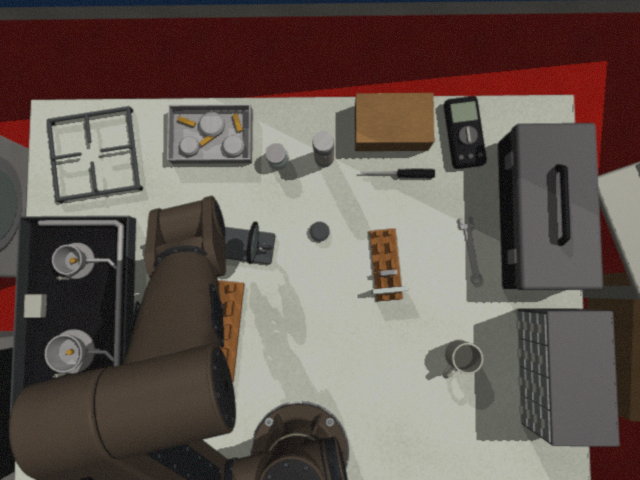

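Upright between lamp and magnifier, with clear gaps on both sides. In the wrist view the lamp is centred at column 327 and the glass at 323. In the side view the glass lies within about 2 px of the predicted outline, with the magnifier untouched. The other pieces look unmoved. I'll let it settle and do one numeric check.

Emit:
servo_tool(motion=[[50,0,0,0,0,0,0],[50,0,0,0,0,0,0],[50,0,0,0,0,0,0],[50,0,0,0,0,0,0],[50,0,0,0,0,0,0]])

```text
t: 9.43
position: [0.5445, 0.1946, 0.3157]
ee_rot: [0.0, 0.754, 0.656, -0.0]
force: [0.2, 0.4, -1.2]
grip_width: 0.692
```

Emit:
servo_tool(motion=[[50,0,0,0,0,0,0],[50,0,0,0,0,0,0],[50,0,0,0,0,0,0],[50,0,0,0,0,0,0],[50,0,0,0,0,0,0]])

```text
t: 9.85
position: [0.5446, 0.1946, 0.3156]
ee_rot: [0.0, 0.754, 0.656, -0.0]
force: [-0.8, 0.2, -1.7]
grip_width: 0.695
```

```bash
python3 - <<'E'
from h import *
import cv2,pickle
show();print(np.abs(bot.read_state()["dq"]).max())
st=pickle.load(open("w8.pkl","rb"));z=st["position"][2]-.1263
g=[back("wrist",p,z,st) for p in[(221.5,389),(426,389),(424,419),(223,420)]]
m=np.mean(g,0);print("top face centre",m.round(4),np.linalg.norm(g[1]-g[0]),np.linalg.norm(g[2]-g[1]),(g[1]-g[0]).round(4))
# stand coords
a=np.radians(-8);d=m[:2]-[.545,.1945];print("glass in stand xy",np.array([d@[np.cos(a),np.sin(a)],d@[-np.sin(a),np.cos(a)]]).round(4))
im=cv2.imread("pics/wrist8.png")[270:430,205:445];cv2.imwrite("pics/wz8.png",cv2.resize(im,None,fx=3,fy=3,interpolation=cv2.INTER_CUBIC))
E
```

```text
t 9.85 pos [0.5446 0.1946 0.3156] yaw 82.04 z [ 0.e+00 -1.e-04 -1.e+00] F [-0.8   0.24 -1.73] grip 0.695 q [ 0.23  0.53  1.77 -0.    0.84  0.37]
0.0012631337843741763
top face centre [0.5456 0.1955 0.1901] 0.05862335333141355 0.010575949772126994 [ 0.058  -0.0082  0.    ]
glass in stand xy [0.0004 0.001 ]
```

View pics/wz8.png

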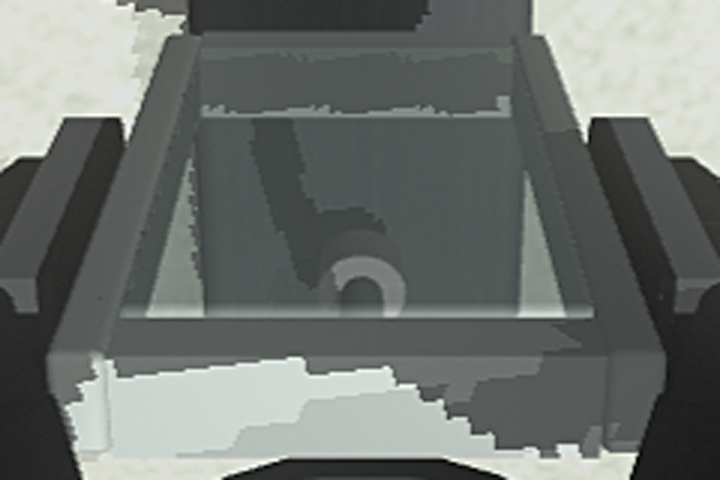

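The glass is within about 1 mm of the beam centre, square, still, and held only by its side edges. Handing in.

```bash
python3 -c "
from h import *
print(bot.hand_in())"
```

```text
the job is handed in; nothing more can be done
None
```

The lamp glass is held upright and still in the light path, midway between lamp and magnifier, and I handed the job in at about 9.9 s. I gripped it by its two frosted side edges at 45 N, drew it straight up out of the slot, carried it over the magnifier and lowered it between lamp and magnifier.

**Last checks:**
- **Position:** The wrist camera put the glass about 1 mm from the stand's centre point and square to the beam within about 0.2°. Its middle is about 150 mm above the table, worked out from the arm's height on the assumption that the glass did not slip in the grip.
- **Hold:** The jaws stayed steady at about 59 mm. The force reading was about the glass's own weight, and the arm was still.
- **Surroundings:** The last views, taken about 1 s before hand-in, showed the glass clear of the stand and the other pieces apparently unmoved.

**Disagreement:** The fixed cameras placed the stand 2–3 mm from where the wrist camera did. I relied mainly on the wrist camera because its outline of the lamp fitted best. In the side view the glass matched its predicted outline to about 2 px, or 3 mm.

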